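# Find the unlocked lid of the reagent locker and push it open

### The job

The white reagent locker on the worktop has four identical grey rocker lids; one bay has been unlocked, the other three are still locked, and nothing shows which. Press with closed fingertips, gently, on the ribbed far end of one lid after another until you find the one that rocks, then push that end down as far as it goes so that the lid stays tilted fully open. Do not force the locked lids, and leave the loose things round the locker where they are.

Things in the scene. Friction and masses are not known exactly. Their poses are not given: they have to be found in the camera images.
- locker: White box fixed to the worktop, 150 (x) x 348 (y) x 88 mm high. Origin: on its underside, below the middle of a row of four equal bays; own x to the rear (away from the robot), y left, z up, turned up to 0.18 rad. Bay centres at own y = +111 (bay 1), +37, -37, -111 mm (bay 4); right of bay 4 a closed end piece with a key lock. Each bay has a grey see-saw lid, its top level with the box's rim.
- press_1 (a point): Bay 1 (leftmost): on the lid's top, middle of its ribbed rear part, 30 mm behind the pivot; moves with the lid. The unlocked lid needs 1 to 3 N here; a locked one stands on a rubber-buffered bolt and gives only 1 to 3 mm, springing back. Fingertips coming straight down here open it fully after 27 to 42 mm; the bay is clear 60 mm deep, back to the bolt guide 22 mm behind here.
- lid_1 (a joint): Tilt of bay 1's lid (120 (x) x 66 (y) x 7 mm, shut: top 88 mm above the worktop): 0 shut, positive as its rear end sinks and its front rises, 0.95 rad at the stop (fully open). Pivot along the locker's y at own x = +4 mm, 3.5 mm under the top; 64 mm of lid before it, 56 mm behind it. The unlocked lid stays at any angle it is left at.
- press_2 (a point): Bay 2: on the lid's top, middle of its ribbed rear part, 30 mm behind the pivot; moves with the lid. The unlocked lid needs 1 to 3 N here; a locked one stands on a rubber-buffered bolt and gives only 1 to 3 mm, springing back. Fingertips coming straight down here open it fully after 27 to 42 mm; the bay is clear 60 mm deep, back to the bolt guide 22 mm behind here.
- lid_2 (a joint): Tilt of bay 2's lid (120 (x) x 66 (y) x 7 mm, shut: top 88 mm above the worktop): 0 shut, positive as its rear end sinks and its front rises, 0.95 rad at the stop (fully open). Pivot along the locker's y at own x = +4 mm, 3.5 mm under the top; 64 mm of lid before it, 56 mm behind it. The unlocked lid stays at any angle it is left at.
- press_3 (a point): Bay 3: on the lid's top, middle of its ribbed rear part, 30 mm behind the pivot; moves with the lid. The unlocked lid needs 1 to 3 N here; a locked one stands on a rubber-buffered bolt and gives only 1 to 3 mm, springing back. Fingertips coming straight down here open it fully after 27 to 42 mm; the bay is clear 60 mm deep, back to the bolt guide 22 mm behind here.
- lid_3 (a joint): Tilt of bay 3's lid (120 (x) x 66 (y) x 7 mm, shut: top 88 mm above the worktop): 0 shut, positive as its rear end sinks and its front rises, 0.95 rad at the stop (fully open). Pivot along the locker's y at own x = +4 mm, 3.5 mm under the top; 64 mm of lid before it, 56 mm behind it. The unlocked lid stays at any angle it is left at.
- press_4 (a point): Bay 4 (rightmost): on the lid's top, middle of its ribbed rear part, 30 mm behind the pivot; moves with the lid. The unlocked lid needs 1 to 3 N here; a locked one stands on a rubber-buffered bolt and gives only 1 to 3 mm, springing back. Fingertips coming straight down here open it fully after 27 to 42 mm; the bay is clear 60 mm deep, back to the bolt guide 22 mm behind here.
- lid_4 (a joint): Tilt of bay 4's lid (120 (x) x 66 (y) x 7 mm, shut: top 88 mm above the worktop): 0 shut, positive as its rear end sinks and its front rises, 0.95 rad at the stop (fully open). Pivot along the locker's y at own x = +4 mm, 3.5 mm under the top; 64 mm of lid before it, 56 mm behind it. The unlocked lid stays at any angle it is left at.
- bottle_out: Loose amber glass bottle with black cap, 43 mm wide, 66 mm tall, standing behind the right part of the locker; origin at the centre of its underside. Leave it alone.
- dish: Loose round clear dish, 90 mm wide, 14 mm high, lying behind the left part of the locker; origin at the centre of its underside. Leave it alone.
- pen: Loose marker pen, 130 mm long, 14 mm high, lying right of the locker, pointing away from the robot; origin at the centre of its underside. Leave it alone.

How it is judged:
By the outcome, as a careful person would: the job done as asked, in the order asked, and still so for the second after the job is handed in, with the robot touching nothing.
It also fails if it takes over 48 s, if anything falls off the work surface, if the arm or the gripper's body presses on something with over 40 N, if the wrist force passes 120 N, or if a joint passes its speed limit or range.

### The arm

A 7-joint arm with a two-finger parallel gripper is mounted at the origin on a cart in front of the work surface, level with it; the furniture and walls round the work are solid. World frame = base frame: x ahead of the robot, y to its left, z up, the work surface at z = 0. Lengths are in mm, angles in rad, forces in N, time in s.
With the tool pointing down it reaches from about 400 to 875 mm from the base axis. Payload 4.4 kg.
Tool frame: the origin (TCP) lies midway between the tips of the shut fingers; the grasp point (between the pads) lies ctrl.grip_depth behind it (ctrl.grip_depth is the distance from the TCP to the grasp point, in mm); z points along the fingers, y is the line along which they close (so a half turn about z gives the same grasp; the last joint's range is limited). The gripper opens to 85 mm and grips with 20 to 120 N. Pads are 22 mm wide; open, the fingers measure 114 mm over their backs; the gripper's body (76 mm by 85 mm) begins 54 mm behind the grasp point. The pads swing forward as they close: fully open they stand 13 mm farther back than shut.
Start: joints at [1.215, 0.628, 0.038, 1.517, -0.027, 0.996, -0.02], TCP at [185.772, -622.902, 231.313] pointing down, gripper open.
Joint ranges: [-3.06, 3.06], [-0.37, 2.12], [-1.25, 1.32], [0.18, 2.47], [-1.1, 4.24], [0.23, 1.98], [-2.94, 2.94]. Speed limits (rad/s): [2.57, 2.57, 3.14, 3.14, 3.14, 3.14, 3.14].

### API

Orientations are given as [roll, pitch, yaw] about the fixed x, y, z axes, in that order (R = Rz(yaw) Ry(pitch) Rx(roll)).
In Python, from cell import ctrl gives the robot as it stands.
- The arm moves only by the tool carry_out, never from a script. Its argument "deltas" is one flat list of numbers, 7 for each row, row after row: the turn, a rotation vector about the tool's x, y, z in degrees, then the shift along the tool's x, y, z in m, then the closure, from -1 (fully open) to 1 (shut). In form: [wx, wy, wz, dx, dy, dz, claw, wx, wy, wz, dx, dy, dz, claw, ...]. A call has 1 to 12 rows; each row shifts and turns the commanded pose from where the row before left it, along the tool's axes as they then stand; what a row does not reach is not made up. A row lasts 1/8 s, in which the tool goes at most 62.5 mm and 10.7 degrees, less where a joint would pass 70% of its speed; a pose out of reach is approached as far as the arm can. A call with a gripper value outside its range is refused whole. The fingers move at their own pace and stop on an object; the grip force is fixed at half the most. Time passes only in rows, so rows that do not move let the fingers close. It gives the time, the measured TCP pose, the force, the opening and the grip force at its end, in the units of the state.
- ctrl.read_state(): the state, without advancing time (a new reading comes with each control period).
- ctrl.get_image(name): name is "scene" or "top" or "wrist"; returns the picture (420x560x3 uint8, red, green, blue); there is no depth.
- ctrl.calibration(name): a dict with "mtx" (3x3 intrinsics, pixels), "R" (3x3) and "t" (3): a world point X has camera coordinates R X + t. Camera axes: x right, y down, z forward; pixel columns grow to the right and rows downward; lengths in mm; the calibration is good to about 2 mm. A picture is of the moment at which its call begins: read the wrist's pose just before it. calibration takes no time and is no camera call; for the wrist camera it gives the pose at the moment of the call.
- ctrl.finish_job(): hands the job in; it is judged then, once.
The state is a dict: "clock": time; "qpos": joint angles; "qd": joint speeds; "tau": joint torques, N m; "eef_pos": TCP position; "tool_rot": TCP orientation; "force": force on the tool from outside, world axes, zero at the start; "torque": the same for the moment, N m; "width": finger opening in mm; "gripper_force": force on a finger pad.
Only numpy, scipy, OpenCV 4.12 (cv2) and the standard library are available. Lean on these libraries where they do the work, as an engineer would, in place of code of your own. Each camera call takes 0.05 s, during which the arm holds its last target. There are 200 camera calls.

## Working session

There is one attempt and no reset: what is moved stays moved. The work goes in short steps, Python scripts to look and compute and a tool call to move; the robot and the scene stay as the last step left them, time stands still between calls to the robot, and variables do not carry over. Pictures are saved under pics/ and viewed, at most 10 in all, crops included, and the job is handed in when it is done.

Besides the shell and the picture viewer there is one more tool, called after "Emit:" as a command line: name --argument value ..., lists and objects as JSON in quotes. carry_out: Moves the arm, as the interface text tells. Its arguments: {"type":"object","properties":{"deltas":{"type":"array"}},"required":["deltas"]}

```bash
mkdir -p pics
python3 - <<'E'
from cell import ctrl
import cv2
s=ctrl.read_state();print(s)
for n in("scene","top"):
    c=ctrl.calibration(n);print(n,c)
    cv2.imwrite(f"pics/{n}0.png",cv2.resize(ctrl.get_image(n)[:,:,::-1],(800,600),interpolation=cv2.INTER_CUBIC))
E
```

```text
{'clock': 0.0, 'qpos': array([ 1.21518969,  0.62936978,  0.03840772,  1.51837736, -0.02697508,
        0.99625634, -0.01997217]), 'qd': array([ 5.87629869e-04,  1.17933202e-03, -8.66669285e-04, -1.48147433e-03,
        3.35471450e-05, -1.51746379e-03, -2.75952427e-04]), 'tau': array([-9.27750516e-04, -5.63396502e+01,  1.22558154e+00, -1.93444562e+01,
        1.09357433e-02,  1.06863311e-02, -5.06183937e-06]), 'eef_pos': array([ 185.61152073, -622.28966263,  230.37012536]), 'tool_rot': array([-3.13969914e+00,  2.69199960e-05,  2.89875537e-01]), 'force': array([-0.35794451,  1.12517826,  0.21721464]), 'torque': array([0.01330296, 0.02927322, 0.03268047]), 'gripper_force': 0.0, 'width': 85.30888971760155}
scene {'mtx': array([[443.38040877,   0.        , 285.56267298],
       [  0.        , 443.38040877, 208.37157606],
       [  0.        ,   0.        ,   1.        ]]), 'R': array([[ 0.89573216, -0.44445013, -0.01131237],
       [-0.20516393, -0.39064074, -0.89738931],
       [ 0.39442572,  0.80614136, -0.44109461]]), 't': array([-583.74628902,  136.89957534, 1126.72215458])}
top {'mtx': array([[435.10848426,   0.        , 279.34378322],
       [  0.        , 435.10848426, 206.73612459],
       [  0.        ,   0.        ,   1.        ]]), 'R': array([[-0.00138552, -0.99941161, -0.0342712 ],
       [-0.99495978,  0.00481394, -0.10015916],
       [ 0.10026521,  0.03395969, -0.99438103]]), 't': array([-146.59346902,  572.3662354 , 1027.17329189])}
```

View pics/top0.png

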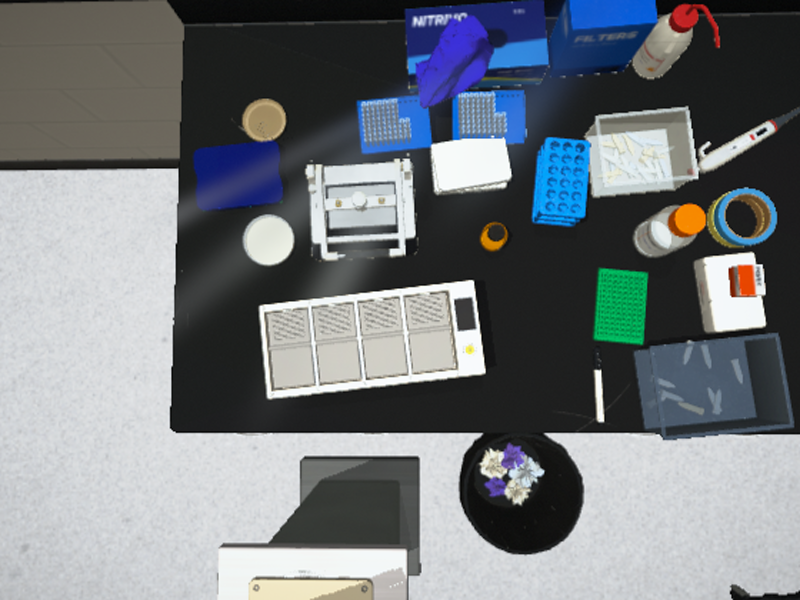

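View pics/scene0.png

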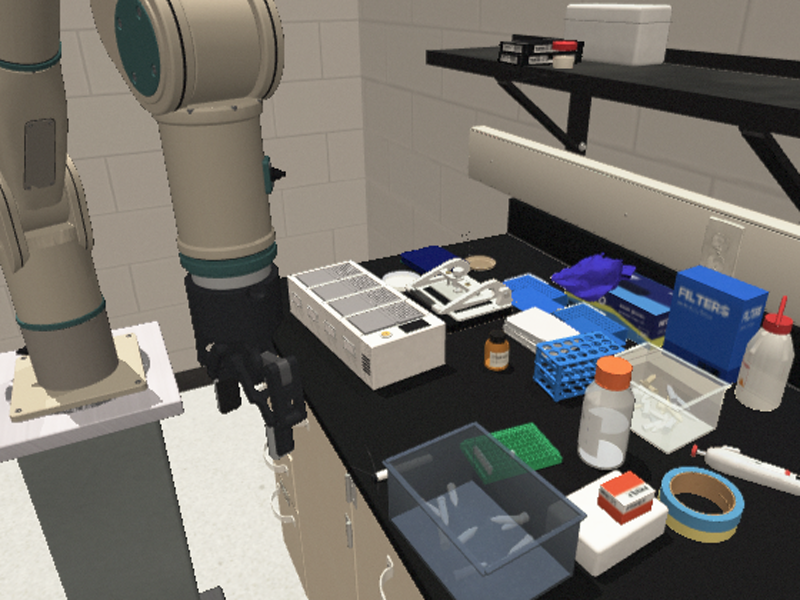

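The top view shows the locker at about (260–485, 280–400) in the 800-px picture, with the ribbed lid parts at the far side. The bottle is at (494,236), the dish at (268,240) and the pen at (598,385). I'll enlarge the locker to read its corners.

Run:
```python
from cell import ctrl
import cv2
im=ctrl.get_image("top")[190:290,175:350,::-1]
cv2.imwrite("pics/top1.png",cv2.resize(im,(787,450),interpolation=cv2.INTER_CUBIC))
```

```text
(no output)
```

View pics/top1.png

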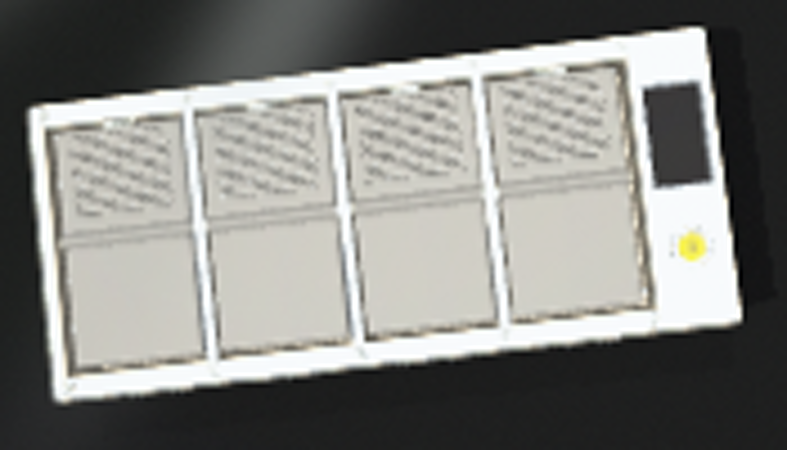

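```bash
cat > h.py <<'E'
from cell import ctrl
import numpy as np
def ray(name,uv,z):
    c=ctrl.calibration(name);R,t=np.array(c["R"]),np.array(c["t"])
    uv=np.atleast_2d(uv);d=np.c_[uv,np.ones(len(uv))]@np.linalg.inv(c["mtx"]).T@R
    o=-R.T@t
    return o+d*((z-o[2])/d[:,2])[:,None]
E
python3 - <<'E'
from h import *
P=np.array([[28,108],[705,28],[742,322],[56,402],[201,236],[346,220],[491,203]],float)
uv=np.c_[(P[:,0]+.5)/4.497-.5+175,(P[:,1]+.5)/4.5-.5+190]
W=ray("top",uv,88)[:,:2];print(W.round(1))
print([np.linalg.norm(W[i]-W[(i+1)%4]).round(1) for i in range(4)])
e=np.linspace
# yaw from both long edges; origin from centre
y1=W[0]-W[1]+W[3]-W[2];yaw=np.arctan2(-y1[0],y1[1]);print("yaw",yaw)
ex=np.array([np.cos(yaw),np.sin(yaw)]);ey=np.array([-ex[1],ex[0]])
c=W[:4].mean(0);div=W[4:]
oy=(div@ey-np.array([74,0,-74]));print("oy",oy,"left/right",W[:4]@ey-oy.mean())
O=ex*(c@ex)+ey*oy.mean();print("O",O)
for i,y in enumerate((111,37,-37,-111)): p=O+34*ex+y*ey;print(i+1,p.round(1),np.hypot(*p).round(1))
for n,u,z in(("dish",(268,240),7),("bottle",(494,234),66),("pen",(598,385),10)): print(n,ray("top",(np.array(u)+.5)*.7-.5,z).round(0))
E
```

```text
[[ 550.9   75.5]
 [ 590.  -269. ]
 [ 442.5 -285.3]
 [ 402.9   58.1]
 [ 485.7  -14. ]
 [ 493.6  -87.4]
 [ 502.  -160.5]]
[np.float64(346.7), np.float64(148.4), np.float64(345.8), np.float64(149.1)]
yaw 0.11395093768889034
oy [-143.12134124 -142.9126868  -142.50861793] left/right [ 155.2083156  -191.44891549 -190.9644123   154.80209425]
O [494.53514083 -87.18209099]
1 [515.7  27. ] 516.4
2 [524.1 -46.6] 526.2
3 [ 532.5 -120.1] 545.9
4 [ 540.9 -193.6] 574.5
dish [[673.  83.   7.]]
bottle [[ 668. -305.   66.]]
pen [[ 421. -481.   10.]]
```

```bash
cat >> h.py <<'E'
from scipy.spatial.transform import Rotation as Ro
O=np.array([494.54,-87.18]);YAW=.114
def tool_delta(target):
    s=ctrl.read_state();R=Ro.from_euler("xyz",s["tool_rot"])
    Rt=Ro.from_euler("xyz",[np.pi,0,YAW])
    turn=np.degrees((R.inv()*Rt).as_rotvec());d=np.array(target)-s["eef_pos"]
    print("turn",turn.round(2),"shift now-frame",R.inv().apply(d).round(1),"after turn",Rt.inv().apply(d).round(1))
E
python3 - <<'E'
from h import *
print(ctrl.grip_depth);tool_delta([540.9,-193.6,112])
E
```

```text
18.700000000000003
turn [-8.000e-02  1.000e-02  1.007e+01] shift now-frame [ 463.  -309.3  119. ] after turn [ 401.7 -385.7  118.6]
```

Emit:
carry_out --deltas '[0,0,10.07,0,0,0,1,0,0,0,0.0365,-0.035,0,1,0,0,0,0.0365,-0.035,0,1,0,0,0,0.0365,-0.035,0,1,0,0,0,0.0365,-0.035,0,1,0,0,0,0.0365,-0.035,0,1,0,0,0,0.0365,-0.035,0.01,1,0,0,0,0.0365,-0.035,0.02,1,0,0,0,0.0365,-0.035,0.02,1,0,0,0,0.0365,-0.035,0.02,1,0,0,0,0.0365,-0.035,0.02,1,0,0,0,0.0367,-0.0357,0.02,1]'

```text
clock: 1.65
eef_pos: [541.9, -192.8, 120.6]
tool_rot: [3.141, 0.0, 0.114]
force: [1.2, 0.0, 0.8]
width: 0.0
gripper_force: 0.0
```

Emit:
carry_out --deltas '[0,0,0,0,0,0.002,1,0,0,0,0,0,0,1,0,0,0,0,0,0,1]'

```text
clock: 2.02
eef_pos: [540.3, -195.8, 119.8]
tool_rot: [3.14, 0.0, 0.111]
force: [0.1, -0.3, 1.3]
width: 0.2
gripper_force: 0.0
```

Run:
```python
from h import *
import cv2
s=ctrl.read_state();print(s["clock"],s["eef_pos"],s["tool_rot"],s["force"],s["width"]);tool_delta([540.9,-193.6,100])
cv2.imwrite("pics/w1.png",ctrl.get_image("wrist")[:,:,::-1])
```

```text
2.025 [ 540.271144   -195.81213901  119.77710093] [3.14049181e+00 2.36257107e-06 1.11453627e-01] [ 0.13877594 -0.30789276  1.2657727 ] 0.2186541662482965
turn [ 0.06  0.   -0.15] shift now-frame [ 0.9 -2.2 19.8] after turn [ 0.9 -2.1 19.8]
```

View pics/w1.png

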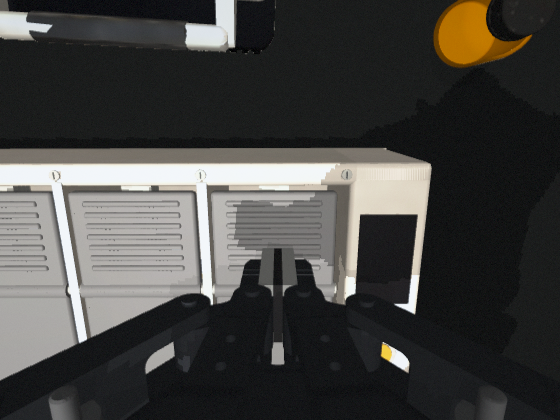

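The wrist view shows the shut tips at (278,255) over the ribbed part of bay 4. That lid spans columns 210–337, with its rear edge at row 190 and its pivot line at row 290. I'll check those pixels against the measured pose.

Run:
```python
from h import *
w=ray("wrist",[[211,192],[337,192],[210,288],[336,290],[202,240],[63,240]],88)[:,:2]
ex=np.array([np.cos(YAW),np.sin(YAW)]);ey=np.array([-ex[1],ex[0]])
print(np.c_[(w-O)@ex,(w-O)@ey].round(1), "exp: rear x=60,60 pivot 4, lid4 y -78,-144, dividers -74,0")
print(ctrl.read_state()["force"])
```

```text
[[ 6.070e+01 -8.050e+01]
 [ 6.050e+01 -1.455e+02]
 [ 6.100e+00 -7.710e+01]
 [ 4.600e+00 -1.472e+02]
 [ 3.440e+01 -7.430e+01]
 [ 3.470e+01 -1.000e-01]] exp: rear x=60,60 pivot 4, lid4 y -78,-144, dividers -74,0
[-0.48546475 -0.06739547 -0.01753963]
```

Emit:
carry_out --deltas '[0,0,0,0.001,-0.002,0.01,1,0,0,0,0,0,0.01,1,0,0,0,0,0,0.005,1,0,0,0,0,0,0,1,0,0,0,0,0,0,1]'

```text
clock: 2.7
eef_pos: [541.9, -192.0, 94.4]
tool_rot: [3.141, -0.0, 0.114]
force: [-0.0, 0.6, 0.4]
width: -0.0
gripper_force: 0.0
```

Both cameras agree within 2 mm. Next I'll press gently, in 1.5–2 mm rows.

Emit:
carry_out --deltas '[0,0,0,0,0,0.002,1,0,0,0,0,0,0.002,1,0,0,0,0,0,0.002,1,0,0,0,0,0,0.001,1,0,0,0,0,0,0,1]'

```text
clock: 3.32
eef_pos: [541.9, -191.9, 87.3]
tool_rot: [3.142, -0.0, 0.114]
force: [-0.3, 0.2, 0.2]
width: 0.1
gripper_force: 0.3
```

Emit:
carry_out --deltas '[0,0,0,0,0,0.0015,1,0,0,0,0,0,0,1]'

```text
clock: 3.58
eef_pos: [542.0, -191.9, 85.9]
tool_rot: [3.142, -0.0, 0.114]
force: [0.9, 0.0, 1.4]
width: -0.2
gripper_force: 0.7
```

Emit:
carry_out --deltas '[0,0,0,0,0,0.0015,1,0,0,0,0,0,0,1]'

```text
clock: 3.82
eef_pos: [542.0, -191.9, 84.3]
tool_rot: [3.142, -0.0, 0.114]
force: [0.2, 0.2, 1.6]
width: -0.1
gripper_force: 0.7
```

Emit:
carry_out --deltas '[0,0,0,0,0,0.001,1,0,0,0,0,0,0,1]'

```text
clock: 4.08
eef_pos: [541.9, -191.9, 83.3]
tool_rot: [3.141, -0.0, 0.114]
force: [0.6, 1.0, 1.7]
width: 0.1
gripper_force: 0.8
```

Emit:
carry_out --deltas '[0,0,0,0,0,0.0015,1,0,0,0,0,0,0,1]'

```text
clock: 4.32
eef_pos: [541.8, -191.9, 81.7]
tool_rot: [3.142, -0.0, 0.114]
force: [0.2, 0.4, 1.1]
width: 0.1
gripper_force: 0.7
```

Emit:
carry_out --deltas '[0,0,0,0,0,0.0015,1,0,0,0,0,0,0,1]'

```text
clock: 4.58
eef_pos: [541.6, -191.9, 80.1]
tool_rot: [-3.142, 0.0, 0.114]
force: [-0.2, 0.2, 1.7]
width: 0.2
gripper_force: 0.7
```

Nearly 8 mm down at only about 1.5 N: bay 4 rocks. I'll keep pushing towards the stop.

Emit:
carry_out --deltas '[0,0,0,0,0,0.002,1,0,0,0,0,0,0.002,1,0,0,0,0,0,0.002,1,0,0,0,0,0,0.002,1,0,0,0,0,0,0.002,1,0,0,0,0,0,0.002,1,0,0,0,0,0,0.002,1,0,0,0,0,0,0.002,1,0,0,0,0,0,0,1]'

```text
clock: 5.7
eef_pos: [541.8, -191.8, 64.1]
tool_rot: [-3.142, 0.0, 0.114]
force: [0.6, -0.3, 0.4]
width: -0.2
gripper_force: 0.4
```

Run:
```python
from h import *
import cv2
s=ctrl.read_state();print(s["clock"],s["eef_pos"],s["force"])
a=cv2.resize(ctrl.get_image("wrist"),(400,300));b=cv2.resize(ctrl.get_image("scene")[160:295,170:350],(400,300))
cv2.imwrite("pics/m1.png",np.hstack([a,b])[:,:,::-1])
```

```text
5.7 [ 541.77878808 -191.83733319   64.07644729] [ 0.63536378 -0.30944553  0.42341278]
```

View pics/m1.png

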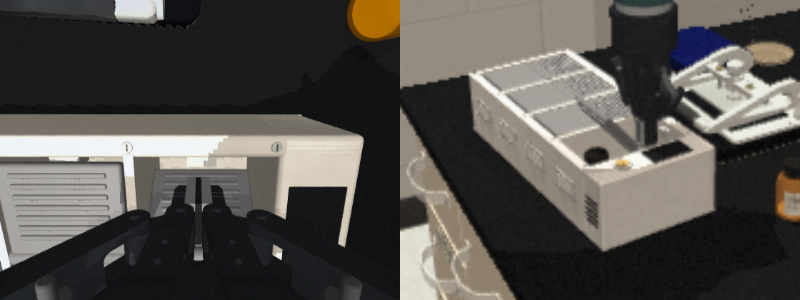

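In both views bay 4's lid is tilting: its front edge is raised (scene crop, around (610,130)) and the tips are inside the bay. I'll continue in small steps until the force rises at the stop.

Emit:
carry_out --deltas '[0,0,0,0,0,0.002,1,0,0,0,0,0,0.002,1,0,0,0,0,0,0.001,1,0,0,0,0,0,0,1]'

```text
clock: 6.3
eef_pos: [542.4, -191.9, 59.5]
tool_rot: [3.141, -0.001, 0.114]
force: [2.6, 1.6, 2.2]
width: -0.0
gripper_force: 1.6
```

Emit:
carry_out --deltas '[0,0,0,0,0,0.0015,1,0,0,0,0,0,0.0015,1,0,0,0,0,0,0,1]'

```text
clock: 6.68
eef_pos: [543.9, -192.0, 57.3]
tool_rot: [3.14, -0.004, 0.114]
force: [3.9, 0.5, 6.0]
width: -0.0
gripper_force: 3.3
```

Emit:
carry_out --deltas '[0,0,0,0,0,0.0015,1,0,0,0,0,0,0.001,1,0,0,0,0,0,0,1]'

```text
clock: 7.05
eef_pos: [545.1, -192.1, 55.4]
tool_rot: [3.14, -0.006, 0.115]
force: [5.5, 0.6, 8.5]
width: -0.2
gripper_force: 4.5
```

Force climbs from 2 to 8.5 N while the tips are pushed rearward along a steep slope: the lid is against its stop. I'll retract straight up and check.

Emit:
carry_out --deltas '[0,0,0,0,0,-0.005,1,0,0,0,0,0,-0.01,1,0,0,0,0,0,-0.02,1,0,0,0,0,0,-0.04,1,0,0,0,0,0,-0.05,1,0,0,0,0,0,-0.05,1,0,0,0,0,0,0,1,0,0,0,0,0,0,1]'

```text
clock: 8.05
eef_pos: [540.2, -191.7, 228.3]
tool_rot: [-3.141, 0.002, 0.114]
force: [-0.7, -1.0, 0.8]
width: -0.1
gripper_force: 0.0
```

Run:
```python
from h import *
import cv2
s=ctrl.read_state();print(s["clock"],s["eef_pos"],s["force"])
a=cv2.resize(ctrl.get_image("wrist"),(400,300));b=cv2.resize(ctrl.get_image("scene")[170:275,190:330],(400,300),interpolation=cv2.INTER_CUBIC)
cv2.imwrite("pics/m2.png",np.hstack([a,b])[:,:,::-1])
```

```text
8.05 [ 540.21439665 -191.7219802   228.25264851] [-0.65198985 -1.01006854  0.77337778]
```

View pics/m2.png

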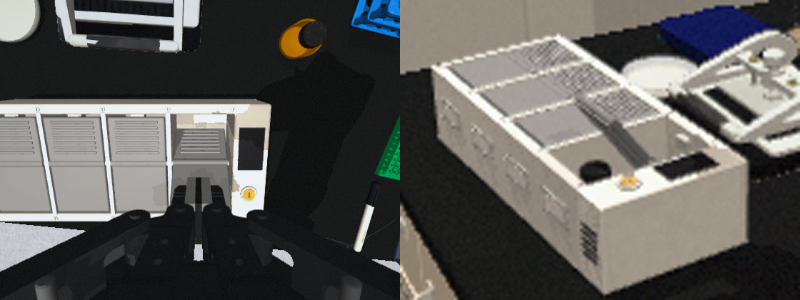

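Bay 4's lid stays tilted, and the bottle, dish and pen look untouched. I'll check the tilt against the predicted outline at the 0.95 stop (green) and at 0.80 (red).

Run:
```python
from h import *
import cv2
im=ctrl.get_image("scene");c=ctrl.calibration("scene");k=8;u0,v0=240,175
big=cv2.resize(im[v0:v0+70,u0:u0+90],None,fx=k,fy=k,interpolation=cv2.INTER_CUBIC)[:,:,::-1].copy()
raw=big.copy()
ex=np.array([np.cos(YAW),np.sin(YAW)]);ey=np.array([-ex[1],ex[0]])
for a,col in((.95,(0,255,0)),(.8,(0,0,255))):
    pts=[]
    for l,y in((-64,-78),(-64,-144),(56,-144),(56,-78)):
        x=4+l*np.cos(a)+3.5*np.sin(a);z=84.5-l*np.sin(a)+3.5*np.cos(a)
        X=np.r_[O+x*ex+y*ey,z];q=c["mtx"]@(c["R"]@X+c["t"]);q=q[:2]/q[2]
        pts.append(((q-[u0,v0]+.5)*k).round().astype(int))
    cv2.polylines(big,[np.array(pts)],True,col,1)
cv2.imwrite("pics/m3.png",big)
```

```text
(no output)
```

View pics/m3.png

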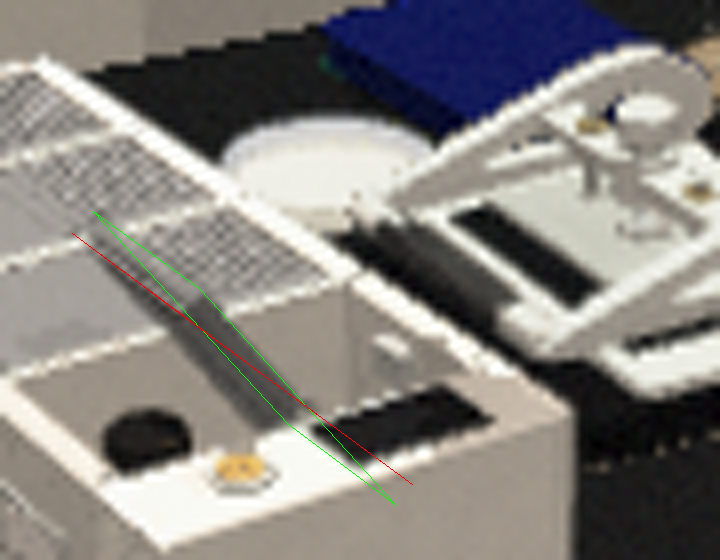

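The raised front-right corner at (205,290) and the right edge running to (310,415) lie on the green 0.95 rad outline, so the lid is fully open. The robot is clear at z = 228, so I'm handing in.

```bash
python3 -c "
from cell import ctrl
print(ctrl.finish_job())"
```

```text
the job is handed in; nothing more can be done
None
```

Bay 4, the first lid I pressed, was the unlocked one; I pushed it down to its stop, where it stayed about 0.95 rad open, touched no other lid or loose item, and handed the job in after about 8 s.

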